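# Gauge the repair plug on the calabash gourd

### The job

Check whether the repair plug in the gourd's shoulder has set: lift the pen gauge up and off its forked hook, then press its spring tip gently on the middle of the round plug, the gauge square to the plug's sloping face, until the plunger is about half-way in. Finish still holding it pressed there, steady: do not let go. Touch the gourd only with the gauge, do not shift or tip it, and leave everything else where it is.

Things in the scene. Friction and masses are not known exactly. Their poses are not given: they have to be found in the camera images.
- gauge: round pen gauge hanging tip down by its collar in either fork of the rack (a brush hangs in the other). Origin: centre of the collar's underside; z up the axis. Collar 44 mm across, z 0 to 5 mm; black handle above, 25 mm across, z 5 to 60 mm (grip here from above); steel barrel 22 mm across down to z -40; plunger 8 mm across down to its tip, z -66 when free. About 0.13 kg.
- gauge_tip (a point): centre of the plunger's flat tip end (8 mm across); it moves with the plunger.
- plunger (a joint): how far the spring plunger is pushed into the gauge, m: 0 free, 0.014 fully in (a hard stop). Spring: about 1.2 N to start it, then 0.6 N per mm, so half-way (7 mm) is 5.4 N and fully in is 9.6 N.
- plug: flat round pale wooden plug, 28 mm across, fixed in the shoulder of the gourd, its rim about 3 mm proud of the rind. Origin: centre of its outer face; z is the outward normal of that face, 25 degrees off vertical, leaning roughly away from the robot (the direction varies).
- gourd: calabash gourd, loose, standing on the stand's top level: round body 92 mm across, 96 mm tall with a short 20 mm thick neck up to 109 mm, flat foot 68 mm across. Mass about 0.35 kg. Origin: centre of its foot; z up; the plug is on its +x side.
- rack: fixed rack. Origin on the ledge, midway under its two forks; x back to crossbar (x 30 mm) and post (x 60), y along the crossbar. Forks at y +75 and -75 mm: two level 8 mm bars 36 mm apart, tops 154 mm up, open to -x, upturned ends (x -28 mm) to 164 mm. Nothing is higher than 164 mm. Lift a collar straight up, or over 12 mm to clear the ends.
- stand: tiered bamboo stand fixed to the ledge, three round levels one above another: 360, 240 and 150 mm across with tops at 20, 65 and 110 mm. Origin on the ledge under its centre. Stand and rack may change sides.
- brush: wooden brush, 129 mm long, hanging by a 44 mm collar in the rack's other fork; same collar as the gauge but a plain thin wooden handle (18 mm) above and a round bristle head below. Origin: centre of the collar's underside, z up. Leave it hanging.
- jar: glass jar with metal lid, 52 mm across, 88 mm tall, on the stand's lowest level. Origin under its centre.
- saucer: ceramic saucer, 72 mm across, 14 mm high, on the stand's lowest level. Origin under its centre.
- bombilla: flat steel drinking straw lying on the stand's middle level, about 155 mm long, 8 mm high. Origin under its middle, y along it.
- tin: round metal tin with lid, 86 mm across, 130 mm tall, on the ledge left of the stand and rack. Origin under its centre.
- cup: white mug, 72 mm across, 80 mm tall, on the ledge right of the stand and rack. Origin under its centre.
Things that resemble listed ones, but are neither listed nor needed, are in the scene too. What is shaped like the rack but blue, turquoise or yellow is not meant.

How it is judged:
By the outcome, as a careful person would: the job done as asked, in the order asked, and still so for the second after the job is handed in, while the arm keeps its last pose, push and grip.
It also fails if it takes over 40 s, if anything falls off the work surface, if the arm or the gripper's body presses on something with over 40 N, if the wrist force passes 120 N, or if a joint passes its speed limit or range.

### The arm

A 6-joint arm with a two-finger parallel gripper is mounted at the origin on the work surface. World frame = base frame: x ahead of the robot, y to its left, z up, the work surface at z = 0. Lengths are in m, angles in rad, forces in N, time in s.
With the tool pointing down it reaches from about 0.2 to 0.875 m from the base axis. Payload 3.4 kg.
Tool frame: the origin (TCP) lies between the finger pads; the fingertips stand 25 mm ahead of it and the grasp point (between the pads) lies 6 mm ahead of it (r.nose_length is the z of the fingertips in the tool frame, in m); z points along the fingers, y is the line along which they close (so a half turn about z gives the same grasp; the last joint's range is limited). The gripper opens to 94 mm and grips with 3 to 60 N. Pads are 16 mm wide; open, the fingers measure 119 mm over their backs; the gripper's body (75 mm by 177 mm) begins 78 mm behind the grasp point.
Start: joints at [-1.308, 0.276, 1.505, -0, 1.361, -0.121], TCP at [0.215, -0.533, 0.23] pointing down, gripper open.
Joint ranges: [-2.89, 2.89], [-0.75, 2.08], [0.22, 2.7], [-1.18, 4.32], [0.11, 2.71], [-2.7, 2.7]. Speed limits (rad/s): [2.57, 2.57, 3.14, 3.14, 3.14, 3.14].

### API

Orientations are given as a unit quaternion [w, x, y, z].
In Python, from plant import r, gripper_to, inverse_kinematics, vision, models, telemetry gives the robot as it stands. Calls block until the motion is done:
- r.move_to(position, orientation): joint-space move of the TCP to a pose.
- r.move_l(position, rot=None, vel=0.15, guard=None): straight line of the TCP; rot=None keeps the orientation; vel is the mean speed in m/s. With guard (N) it stops when the force on the tool has changed by that much, and returns True; else False.
- r.movej(angles): joint-space move.
- gripper_to(opening, f_grip=None): finger opening in m; f_grip is the grip in N (None keeps the last); returns when the fingers have stopped.
- r.hold(seconds).
- inverse_kinematics(position, orientation): joint angles nearest the present ones, or None.
- vision.snapshot(name): name is "scene" or "side" or "wrist"; returns the picture (400x640x3 uint8, red, green, blue); there is no depth.
- vision.get_calibration(name): a dict with "fx", "fy", "cx", "cy" (pixels), "position" and "orientation" of the camera in the world. Camera axes: x right, y down, z forward; pixel columns grow to the right and rows downward; lengths in m; the calibration is good to about 2 mm. A picture is of the moment at which its call begins: read the wrist's pose just before it. get_calibration takes no time and is no camera call; for the wrist camera it gives the pose at the moment of the call.
A pose or a line that the arm cannot do raises r.PlanningError and nothing moves.
- r.sign_off(): hands the job in; it is judged then, once.
Trained networks look in the newest picture that a camera, given by its name, has taken for a name from the list of things; names that differ only in an ending like _2 or _b are one class to them, and where a whole thing is asked for, a point or a joint stands for the part that bears it (a point fixed in the world has none). Each returns a list of dicts, best first, with "score" (0 to 1); they miss things now and then, are a little off and sometimes report something else, mostly with a low value. They report only what shows in the picture. A call takes as long as a camera call. They do not tell look-alikes from the thing itself.
- models.boxes_of(thing, camera): "at" ([x, y, z] in m, in world coordinates, good to about 4 mm: the middle of the surface that is visible of it).
- models.regions_of(thing, camera): "pixels" (400x640 bool, what is visible of it).
- models.mark_of(thing, camera): "at" ([x, y, z] in m, in world coordinates, good to about 4 mm: a listed point, or the origin of a listed thing).
Readings, each from a call of its own:
- telemetry.current_t(): time.
- telemetry.current_joints(): joint angles.
- telemetry.current_dq(): joint speeds.
- telemetry.current_joint_efforts(): joint torques, N m.
- telemetry.current_ee_pos(): TCP position.
- telemetry.current_tool_rot(): TCP orientation.
- telemetry.current_wrist_force(): force on the tool from outside, world axes, zero at the start.
- telemetry.current_torque(): the same for the moment, N m.
- telemetry.current_opening(): finger opening in m.
- telemetry.current_finger_force(): force on a finger pad.
Only numpy, scipy, OpenCV 4.12 (cv2) and the standard library are available. Lean on these libraries where they do the work, as an engineer would, in place of code of your own. Each camera call takes 0.05 s, during which the arm holds its last target. There are 200 camera calls.

## Working session

There is one attempt and no reset: what is moved stays moved. The work goes in short steps, each a Python script; the robot and the scene stay as the last script left them, time stands still between calls to the robot, and variables do not carry over. Pictures are saved under pics/ and viewed, at most 10 in all, crops included, and the job is handed in when it is done.

```bash
ls; mkdir -p pics; python3 - <<'E'
from plant import r,vision,models,telemetry
import cv2,numpy as np
for c in ("scene","side"):
    im=vision.snapshot(c); cv2.imwrite(f"pics/{c}0.png",im[:,:,::-1])
    k=vision.get_calibration(c); print(c,k)
    for t in ("gauge","plug","gourd","rack","stand","brush","gauge_tip"):
        print(t,[(np.round(d["at"],3),round(d["score"],2)) for d in models.mark_of(t,c)][:3])
print(telemetry.current_t(), r.nose_length)
E
```

```text
pics
scene {'fx': 487.16483130577814, 'fy': 487.16483130577814, 'cx': 320.6998924804636, 'cy': 202.41207633581934, 'position': array([ 1.43698695, -0.78915835,  0.99237297]), 'orientation': array([-0.41832854,  0.79699024,  0.38320533, -0.20727146])}
gauge [(array([0.556, 0.277, 0.15 ]), 0.63)]
plug [(array([ 0.573, -0.227,  0.199]), 0.41)]
gourd [(array([ 0.558, -0.23 ,  0.108]), 0.57)]
rack [(array([0.221, 0.418, 0.003]), 0.95), (array([ 0.299,  0.152, -0.   ]), 0.94), (array([ 0.7  ,  0.398, -0.002]), 0.76)]
stand [(array([ 0.549, -0.213,  0.001]), 0.59), (array([0.535, 0.128, 0.157]), 0.59)]
brush [(array([0.531, 0.129, 0.155]), 0.73)]
gauge_tip [(array([ 0.628, -0.335,  0.021]), 0.48)]
side {'fx': 519.9006797114845, 'fy': 519.9006797114845, 'cx': 321.64489453222313, 'cy': 191.92539346430652, 'position': array([0.38204342, 1.02328422, 1.18374384]), 'orientation': array([ 0.01315152, -0.03230776,  0.92325066, -0.38261137])}
gauge [(array([0.559, 0.276, 0.153]), 0.67)]
plug [(array([ 0.584, -0.228,  0.199]), 0.59)]
gourd [(array([ 0.554, -0.228,  0.107]), 0.65)]
rack [(array([ 0.296,  0.153, -0.001]), 0.92), (array([0.7  , 0.399, 0.002]), 0.74), (array([ 0.226,  0.422, -0.003]), 0.65)]
stand [(array([ 0.546, -0.215, -0.002]), 0.58)]
brush [(array([0.536, 0.129, 0.152]), 0.93)]
gauge_tip []
0.8 0.025
```

View pics/scene0.png

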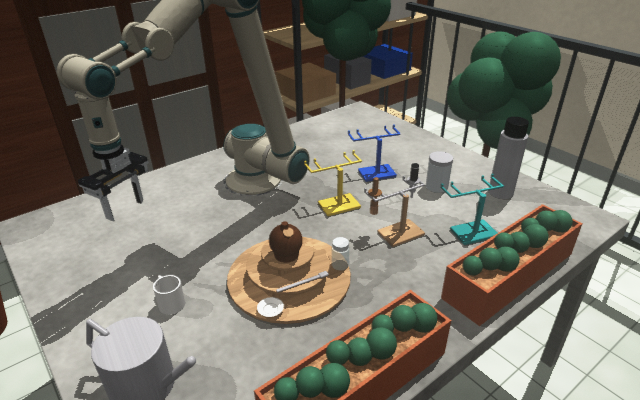

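View pics/side0.png

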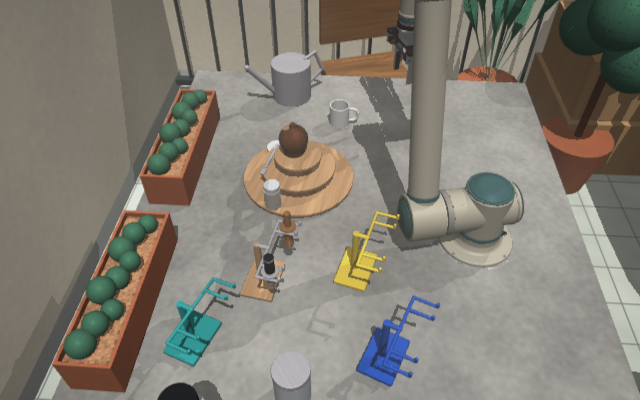

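The real rack (tan post, steel forks) is at scene px (402,215). The black gauge hangs at side px (268,262) and the brush at (288,228). The gourd is at scene px (286,242), with the plug barely visible. Next I look closely with the wrist camera.

```bash
cat > h.py <<'E'
from plant import r,gripper_to,inverse_kinematics,vision,models,telemetry
import numpy as np,cv2
from scipy.spatial.transform import Rotation as R
def q_tool(z,yaw):
    "tool z along z; tool y near world direction yaw"
    z=np.array(z,float);z/=np.linalg.norm(z)
    y=np.array([np.cos(yaw),np.sin(yaw),0]);y-=z*(y@z);y/=np.linalg.norm(y)
    return R.from_matrix(np.c_[np.cross(y,z),y,z]).as_quat(scalar_first=True)
def snap(name,fn):
    k=vision.get_calibration(name); im=vision.snapshot(name)
    cv2.imwrite(f"pics/{fn}.png",im[:,:,::-1]); return im,k
def proj(k,P):
    c=R.from_quat(k["orientation"],scalar_first=True).inv().apply(np.atleast_2d(P)-k["position"])
    return np.c_[k["fx"]*c[:,0]/c[:,2]+k["cx"],k["fy"]*c[:,1]/c[:,2]+k["cy"]]
def ray(k,u):
    d=np.array([(u[0]-k["cx"])/k["fx"],(u[1]-k["cy"])/k["fy"],1.])
    d=R.from_quat(k["orientation"],scalar_first=True).apply(d); return k["position"],d/np.linalg.norm(d)
def at_z(k,u,z):
    p,d=ray(k,u); return p+d*(z-p[2])/d[2]
def marks(c,*ts):
    for t in ts: print(c,t,[(np.round(d["at"],4),round(d["score"],2)) for d in models.mark_of(t,c)][:3])
E
python3 - <<'E'
from h import *
for yaw in (0,np.pi/2,-np.pi/2,np.pi): 
    for p,z in (((0.60,-.228,.42),(-.1,0,-1)),((0.68,-.228,.40),(-.42,0,-.9)),((0.557,.277,.40),(0,0,-1))):
        j=inverse_kinematics(p,q_tool(z,yaw)); print(round(yaw,2),p,None if j is None else np.round(j,2))
k=vision.get_calibration("wrist"); q=R.from_quat(telemetry.current_tool_rot(),scalar_first=True).inv()
print(q.apply(k["position"]-telemetry.current_ee_pos()),(q*R.from_quat(k["orientation"],scalar_first=True)).as_matrix().round(2),k["fx"])
E
```

```text
0 (0.6, -0.228, 0.42) [-0.45  0.41  0.85 -0.05  1.97 -0.46]
0 (0.68, -0.228, 0.4) None
0 (0.557, 0.277, 0.4) [ 0.35  0.31  1.05 -0.    1.78  0.35]
1.57 (0.6, -0.228, 0.42) [-0.45  0.41  0.85 -0.05  1.97 -2.03]
1.57 (0.68, -0.228, 0.4) None
1.57 (0.557, 0.277, 0.4) [ 0.35  0.31  1.05 -0.    1.78 -1.22]
-1.57 (0.6, -0.228, 0.42) [-0.45  0.41  0.85 -0.05  1.97  1.11]
-1.57 (0.68, -0.228, 0.4) None
-1.57 (0.557, 0.277, 0.4) [ 0.35  0.31  1.05 -0.    1.78  1.92]
3.14 (0.6, -0.228, 0.42) [-0.45  0.41  0.85 -0.05  1.97  2.68]
3.14 (0.68, -0.228, 0.4) None
3.14 (0.557, 0.277, 0.4) None
[ 0.08180187  0.00032579 -0.15391845] [[ 0.   -0.96 -0.28]
 [ 1.    0.   -0.  ]
 [ 0.   -0.28  0.96]] 310.92747894188733
```

```bash
python3 - <<'E'
from h import *
n=np.array([.423,0,.906])
for yaw in (0,np.pi/2,-np.pi/2):
    for L in (.09,.14): 
        j=inverse_kinematics(np.array([.578,-.228,.199])+n*L,q_tool(-n,yaw)); print(yaw,L,None if j is None else np.round(j,2))
p=telemetry.current_ee_pos(); r.move_l([p[0],p[1],.36],vel=.25)
r.move_to([.60,-.228,.36],q_tool((-.1,0,-1),-np.pi/2))
snap("wrist","w1"); marks("wrist","plug","gourd")
g=models.regions_of("plug","wrist")
for d in g[:2]: print(d["score"],d["pixels"].sum(),np.argwhere(d["pixels"]).mean(0))
print(telemetry.current_t())
E
```

```text
0 0.09 [-0.37  0.64  0.86 -0.17  2.05 -0.42]
0 0.14 [-0.36  0.68  0.67 -0.19  2.19 -0.44]
1.5707963267948966 0.09 [-0.37  0.64  0.86 -0.17  2.05 -1.99]
1.5707963267948966 0.14 [-0.36  0.68  0.67 -0.19  2.19 -2.01]
-1.5707963267948966 0.09 [-0.37  0.64  0.86 -0.17  2.05  1.15]
-1.5707963267948966 0.14 [-0.36  0.68  0.67 -0.19  2.19  1.13]
wrist plug [(array([ 0.5786, -0.2316,  0.2043]), 0.81), (array([ 0.6305, -0.3324,  0.0224]), 0.69)]
wrist gourd [(array([ 0.5554, -0.2293,  0.11  ]), 0.56)]
0.97 468 [191.03846154 317.76495726]
3.45
```

View pics/w1.png

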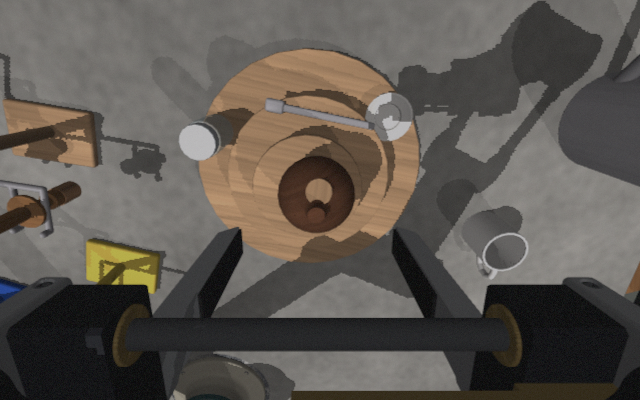

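The plug is pale at wrist px (318,191), with the neck at (316,213) and the gourd circle at about (316,194). I'll take a second, opposite view to get the azimuth and cancel the calibration error.

```bash
python3 - <<'E'
from h import *
def meas(im,k,tag):
    gs=models.regions_of("plug","wrist"); go=models.regions_of("gourd","wrist")
    c0=proj(k,[.578,-.229,.203])[0]
    best=min(gs,key=lambda d:np.linalg.norm(np.argwhere(d["pixels"]).mean(0)[::-1]-c0))
    m=best["pixels"]; c=np.argwhere(m).mean(0)[::-1]
    print(tag,"plug px",c,m.sum(),"->",at_z(k,c,.203).round(4))
    cn=max(cv2.findContours(m.astype(np.uint8),0,cv2.CHAIN_APPROX_NONE)[0],key=len); print(cv2.fitEllipse(cn))
    if go:
        b=min(go,key=lambda d:np.linalg.norm(np.argwhere(d["pixels"]).mean(0)[::-1]-c0))
        cg=max(cv2.findContours(b["pixels"].astype(np.uint8),0,cv2.CHAIN_APPROX_NONE)[0],key=len)
        e=cv2.minEnclosingCircle(cg); print("gourd",e,cv2.fitEllipse(cg),at_z(k,cv2.fitEllipse(cg)[0],.158).round(4))
    u,v=c.astype(int); return cv2.resize(im[v-45:v+45,u-50:u+50],None,fx=4,fy=4,interpolation=cv2.INTER_CUBIC)
n=np.array([.3,0,.95])
r.move_to(np.array([.578,-.229,.203])+n*.15,q_tool(-n,-np.pi/2)); a=meas(*snap("wrist","w2"),"A")
r.move_to([.58,-.229,.36],q_tool((0,0,-1),np.pi/2)); b=meas(*snap("wrist","w3"),"B"); marks("wrist","plug","gourd")
cv2.imwrite("pics/ab.png",np.hstack([a,b])[:,:,::-1]); print(telemetry.current_t())
E
```

```text
A plug px [317.86379928 189.55555556] 558 -> [ 0.5798 -0.2306  0.203 ]
((317.8617248535156, 189.65794372558594), (24.52562141418457, 28.149234771728516), 95.67396545410156)
gourd ((314.8504638671875, 182.55140686035156), 42.861968994140625) ((315.36871337890625, 183.52862548828125), (79.53823852539062, 83.53655242919922), 6.119668483734131) [ 0.5588 -0.2278  0.158 ]
B plug px [314.87012987 186.05974026] 385 -> [ 0.5788 -0.2313  0.203 ]
((314.83843994140625, 185.9602508544922), (17.248315811157227, 27.92684555053711), 93.98234558105469)
gourd ((317.6050109863281, 158.53269958496094), 40.886714935302734) ((317.7614440917969, 158.8455810546875), (79.4996337890625, 80.06137084960938), 45.44239044189453) [ 0.558  -0.2283  0.158 ]
wrist plug [(array([ 0.5781, -0.2303,  0.2045]), 0.85)]
wrist gourd [(array([ 0.5597, -0.225 ,  0.112 ]), 0.67)]
6.8833
```

View pics/ab.png

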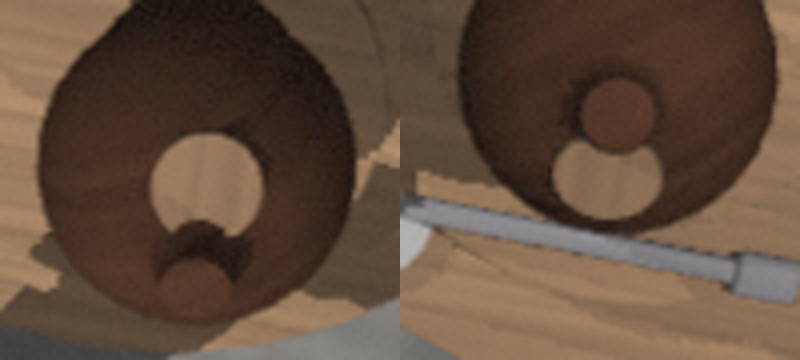

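The crops show the neck slightly occluding the plug in both views. Corrected pixels are plug A (318.3,190.1), B (315.6,184.9) and neck top A (315.4,215.9), B (317.9,169.4). Next I triangulate these and move over the gauge.

```bash
cat >> h.py <<'E'
def tri(obs):
    A=np.zeros((3,3));b=np.zeros(3)
    for k,u in obs:
        p,d=ray(k,u);M=np.eye(3)-np.outer(d,d);A+=M;b+=M@p
    return np.linalg.solve(A,b)
E
python3 - <<'E'
from h import *
kB=vision.get_calibration("wrist")
n=np.array([.3,0,.95]); n/=np.linalg.norm(n)
q0=R.from_quat(telemetry.current_tool_rot(),scalar_first=True); p0=telemetry.current_ee_pos()
rel=q0.inv()*R.from_quat(kB["orientation"],scalar_first=True); off=q0.inv().apply(kB["position"]-p0)
qA=R.from_quat(q_tool(-n,-np.pi/2),scalar_first=True)
pA=np.array([.578,-.229,.203])+np.array([.3,0,.95])*.15
kA=dict(kB,position=pA+qA.apply(off),orientation=(qA*rel).as_quat(scalar_first=True))
pl=tri([(kA,(318.3,190.1)),(kB,(315.6,184.9))]); nk=tri([(kA,(315.4,215.9)),(kB,(317.9,169.4))])
print(pl,nk,np.degrees(np.arctan2(*(pl-nk)[[1,0]])),at_z(kA,(318.3,190.1),.203),at_z(kB,(315.6,184.9),.203),at_z(kA,(315.4,215.9),.219),at_z(kB,(317.9,169.4),.219))
# over the gauge
r.move_to([.557,.277,.33],q_tool((0,0,-1),-np.pi/2)); snap("wrist","g1"); marks("wrist","gauge","brush","rack")
for d in models.regions_of("gauge","wrist")[:2]: print(d["score"],d["pixels"].sum(),np.argwhere(d["pixels"]).mean(0))
print(telemetry.current_t())
E
```

```text
[ 0.57734904 -0.23037904  0.20384585] [ 0.55768735 -0.22779751  0.22089858] -7.48000203573615 [ 0.57680415 -0.23020255  0.203     ] [ 0.57756527 -0.23056372  0.203     ] [ 0.55622759 -0.22729829  0.219     ] [ 0.55807077 -0.22827931  0.219     ]
wrist gauge [(array([0.5593, 0.2794, 0.1524]), 0.84)]
wrist brush [(array([0.5377, 0.1296, 0.1565]), 0.94)]
wrist rack [(array([0.5496, 0.2036, 0.0045]), 0.87), (array([ 0.7001,  0.3971, -0.0015]), 0.62), (array([0.2956, 0.1525, 0.0064]), 0.6)]
0.6 1375 [182.73163636 316.30109091]
10.45
```

View pics/g1.png

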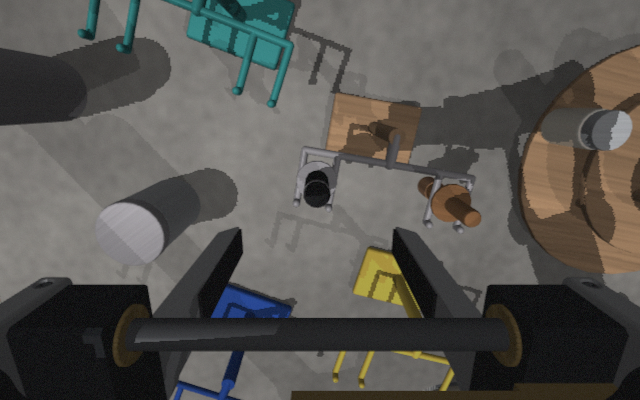

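The gauge handle's top is at px (317,189), with the brush to its right at (450,205). I'll descend and grasp.

```bash
python3 - <<'E'
from h import *
k=vision.get_calibration("wrist"); g=at_z(k,(316.8,189.5),.214); print(g)
q=q_tool((0,0,-1),-np.pi/2)
gripper_to(.06,20)
x,y=(g[0]+.5593)/2,(g[1]+.2785)/2
x,y=g[0]*.7+.3*.559,g[1]*.7+.3*.278; print(x,y)
r.move_l([x,y,.26],rot=q,vel=.2); k=vision.get_calibration("wrist"); snap("wrist","g2"); marks("wrist","gauge")
for d in models.regions_of("gauge","wrist")[:1]:
    a=np.argwhere(d["pixels"]); print(a.min(0),a.max(0),a.mean(0))
print(telemetry.current_wrist_force(),telemetry.current_t(),proj(k,[x,y,.214]))
E
```

```text
[0.56535598 0.27653593 0.214     ]
0.5634491828013304 0.276975148549337
wrist gauge [(array([0.5643, 0.2823, 0.1517]), 0.59)]
[182 292] [247 341] [212.82872254 316.34418226]
[ 0.15775876 -0.39269109  0.52467731] 11.8 [[316.42108351 227.80536747]]
```

View pics/g2.png

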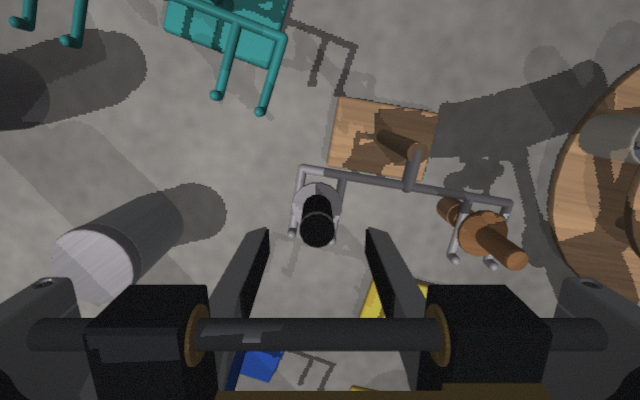

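The handle's top centre is at about (317,230), so x is about 2 mm smaller than my estimate. I'll correct that, descend, grip and lift.

```bash
python3 - <<'E'
from h import *
k=vision.get_calibration("wrist"); g=at_z(k,(317,230.3),.214); print(g)
print(r.move_l([g[0],g[1],.196],vel=.08,guard=6), telemetry.current_ee_pos())
f0=telemetry.current_wrist_force()
gripper_to(.02,22); print("open",telemetry.current_opening(),telemetry.current_finger_force(),telemetry.current_wrist_force()-f0)
gripper_to(.02,30)
r.move_l([g[0],g[1],.30],vel=.1); print(telemetry.current_opening(),telemetry.current_wrist_force()-f0,telemetry.current_t())
snap("wrist","g3"); marks("wrist","gauge","gauge_tip","brush")
E
```

```text
[0.56174794 0.27694646 0.214     ]
False [0.56216012 0.27709501 0.19654431]
open 0.024528230772240922 22.00010508298874 [-0.26003752 -0.30203696  0.79621676]
0.02440666147676633 [-0.31860747 -1.09897044 -1.47417871] 14.8
wrist gauge [(array([0.559 , 0.2814, 0.2598]), 0.86)]
wrist gauge_tip []
wrist brush []
```

View pics/g3.png

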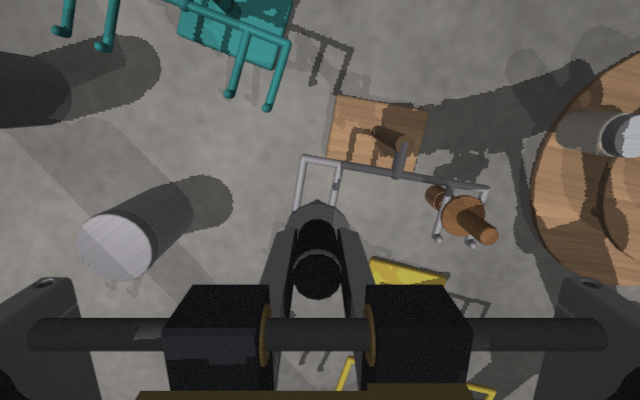

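The gauge is lifted and held, its handle top at (317,273) and collar front edge at (318,200). Next I check the in-hand offset and tilt by comparing predicted pixels.

```bash
python3 - <<'E'
from h import *
k=vision.get_calibration("wrist"); p=telemetry.current_ee_pos(); q=R.from_quat(telemetry.current_tool_rot(),scalar_first=True)
for v in ([0,0,-.0175],[.0125,0,-.0175],[-.0125,0,-.0175],[0,.0125,-.0175],[.022,0,.0375],[.022,0,.0425]): print(v,proj(k,p+q.apply(v)).round(1))
im=cv2.imread("pics/g3.png"); cv2.imwrite("pics/g3c.png",cv2.resize(im[185:310,255:380],None,fx=4.8,fy=4.8,interpolation=cv2.INTER_CUBIC)+25)
E
```

```text
[0, 0, -0.0175] [[316.1 276.6]]
[0.0125, 0, -0.0175] [[316.1 253.7]]
[-0.0125, 0, -0.0175] [[316.1 298.5]]
[0, 0.0125, -0.0175] [[341.4 276.6]]
[0.022, 0, 0.0375] [[316.3 201. ]]
[0.022, 0, 0.0425] [[316.3 198.7]]
```

View pics/g3c.png

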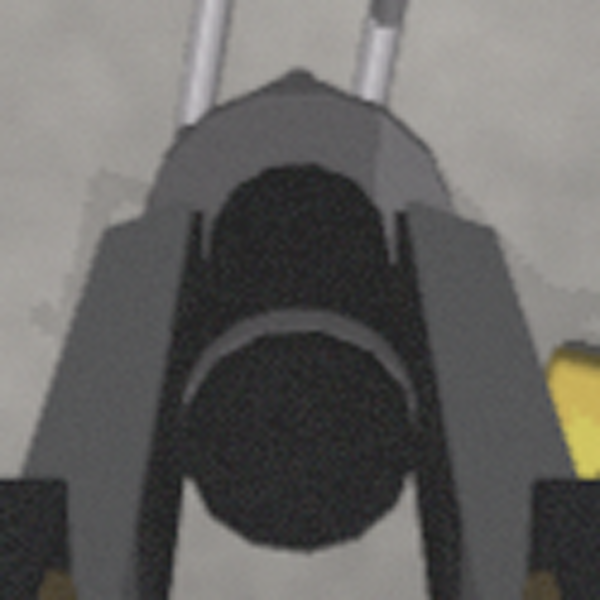

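```bash
python3 - <<'E'
from h import *
k=vision.get_calibration("wrist"); p=telemetry.current_ee_pos(); q=R.from_quat(telemetry.current_tool_rot(),scalar_first=True)
print(R.from_quat(telemetry.current_tool_rot(),scalar_first=True).as_matrix().round(3).tolist(),p)
P=lambda v:((proj(k,p+q.apply(v))[0]-[255,185])*4.8).round(0)
for tilt in (0,-1,1,2,3):
  for dz in (0,-.003,.003):
    T=R.from_euler('y',tilt,degrees=True)
    f=lambda x,y,gz: P(T.apply([x,y,-(gz-.035)])+np.array([0,0,.006+.0015+dz]))
    print(tilt,dz,"top+",f(.0125,0,.06),"top-",f(-.0125,0,.06),"colTop",f(.022,0,.005),"colBot",f(.022,0,0),"colside",f(0,.022,.005),"barrel",f(.011,0,-.04),"tip",f(.004,0,-.066),f(0,.004,-.066), "hbase",f(.0125,0,.005))
E
```

```text
[[1.0, -0.0, -0.001], [-0.0, -1.0, -0.0], [-0.001, 0.0, -1.0]] [0.56155088 0.27685389 0.29934078]
0 0 top+ [293. 330.] top- [293. 545.] colTop [294.  77.] colBot [294.  66.] colside [453. 228.] barrel [295.  59.] tip [295.  55.] [317.  76.] hbase [294. 143.]
0 -0.003 top+ [293. 344.] top- [293. 562.] colTop [294.  84.] colBot [294.  72.] colside [455. 237.] barrel [295.  64.] tip [295.  59.] [317.  81.] hbase [294. 151.]
0 0.003 top+ [293. 316.] top- [293. 528.] colTop [294.  70.] colBot [294.  60.] colside [451. 220.] barrel [295.  54.] tip [295.  50.] [316.  71.] hbase [294. 136.]
-1 0 top+ [293. 325.] top- [293. 542.] colTop [294.  80.] colBot [294.  69.] colside [453. 232.] barrel [295.  66.] tip [295.  64.] [317.  85.] hbase [294. 146.]
-1 -0.003 top+ [293. 339.] top- [293. 560.] colTop [294.  86.] colBot [294.  76.] colside [455. 241.] barrel [295.  72.] tip [295.  69.] [317.  90.] hbase [294. 154.]
-1 0.003 top+ [293. 311.] top- [293. 526.] colTop [294.  73.] colBot [294.  63.] colside [451. 223.] barrel [295.  61.] tip [295.  59.] [316.  80.] hbase [294. 139.]
1 0 top+ [293. 
[... 760 characters left out ...]
p [295.  41.] [317.  62.] hbase [294. 145.]
2 0.003 top+ [293. 326.] top- [293. 532.] colTop [294.  65.] colBot [294.  53.] colside [451. 213.] barrel [295.  39.] tip [295.  32.] [317.  53.] hbase [294. 130.]
3 0 top+ [293. 345.] top- [293. 551.] colTop [294.  68.] colBot [294.  56.] colside [453. 218.] barrel [295.  37.] tip [295.  28.] [317.  48.] hbase [294. 134.]
3 -0.003 top+ [293. 359.] top- [293. 569.] colTop [294.  75.] colBot [294.  62.] colside [456. 227.] barrel [295.  42.] tip [295.  32.] [317.  53.] hbase [294. 142.]
3 0.003 top+ [293. 331.] top- [293. 535.] colTop [294.  62.] colBot [294.  50.] colside [451. 210.] barrel [295.  32.] tip [295.  23.] [317.  44.] hbase [294. 127.]
```

```bash
cat >> h.py <<'E'
L=.1085; PL=np.array([.5773,-.2305,.2035]); AZ=np.radians(-7.5)
N=np.array([np.sin(np.radians(25))*np.cos(AZ),np.sin(np.radians(25))*np.sin(AZ),np.cos(np.radians(25))])
Q=q_tool(-N,AZ-np.pi/2)
def crop(name,fn,c,w=40,h=30,s=10):
    im,k=snap(name,fn); u,v=proj(k,c)[0].astype(int); print(name,"origin",u-w,v-h)
    return cv2.resize(im[v-h:v+h,u-w:u+w],None,fx=s,fy=s,interpolation=cv2.INTER_CUBIC)[:,:,::-1],k
E
python3 - <<'E'
from h import *
p=telemetry.current_ee_pos(); r.move_l([p[0],p[1],.37],vel=.2)
r.move_to([.63,.0,.39],Q)
r.move_to(PL+N*(L+.05),Q); r.move_l(PL+N*(L+.012),vel=.08)
r.hold(.2); print(telemetry.current_ee_pos()-PL-N*(L+.012),telemetry.current_t(),telemetry.current_opening())
a,k1=crop("scene","s1",PL+N*.02,40,45,6); b,k2=crop("side","d1",PL+N*.02,40,45,6)
for k in(k1,k2): print("plug",proj(k,PL),"tip",proj(k,PL+N*.012),"collar",proj(k,PL+N*.078),"handletop",proj(k,PL+N*.138))
cv2.imwrite("pics/c1.png",np.hstack([a,b])); marks("side","gauge_tip","plug"); marks("scene","gauge_tip","plug","gourd")
E
```

```text
[4.00264911e-04 7.21171266e-05 4.69832978e-04] 18.3833 0.024653001182744567
scene origin 248 182
side origin 243 76
plug [[287.61338772 231.24488228]] tip [[288.31139806 228.97119398]] collar [[292.34893763 215.81937378]] handletop [[296.33867225 202.82327273]]
plug [[286.3350413  126.28405623]] tip [[284.54573745 123.22777133]] collar [[274.41522659 105.92398729]] handletop [[264.7581531  89.428875 ]]
side gauge_tip []
side plug [(array([ 0.5804, -0.2279,  0.1979]), 0.54)]
scene gauge_tip []
scene plug [(array([ 0.576 , -0.2283,  0.2026]), 0.6), (array([ 0.6066, -0.2377,  0.2724]), 0.6)]
scene gourd [(array([ 0.557 , -0.2305,  0.1077]), 0.72)]
```

View pics/c1.png

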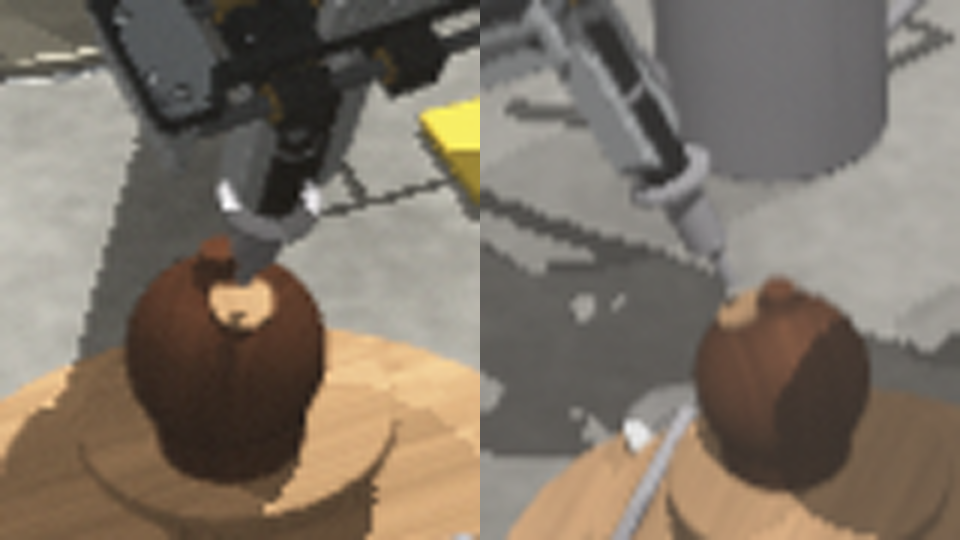

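Scene crop: plug centre at about (241,303), tip just above it at (245,280). Side crop: tip at (733,285), plug at (740,308). Alignment looks good, so I'll make a guarded gentle touch.

```bash
python3 - <<'E'
from h import *
d=lambda:(telemetry.current_ee_pos()-PL)@N-L
f0=telemetry.current_wrist_force()
print(r.move_l(PL+N*(L-.006),vel=.012,guard=1.0)); f=telemetry.current_wrist_force()-f0
print("gap",d(),f,f@N,telemetry.current_t())
a,k1=crop("scene","s2",PL,18,20,20); b,k2=crop("side","d2",PL,18,20,20)
for k in(k1,k2): print("plug",proj(k,PL),"rim z",proj(k,PL+.014*np.array([-.9,0,.42])))
im,k=snap("wrist","w5"); u,v=proj(k,PL)[0].astype(int); print("wrist",u,v,proj(k,PL))
for m in ("w",): c=cv2.resize(im[v-40:v+40,u-45:u+45],None,fx=5,fy=5,interpolation=cv2.INTER_CUBIC)[:,:,::-1]
cv2.imwrite("pics/c2.png",cv2.resize(np.hstack([cv2.resize(a,(360,400)),cv2.resize(b,(360,400)),cv2.resize(c,(450,400))]),(800,274)) if 0 else np.hstack([cv2.resize(a,(250,280)),cv2.resize(b,(250,280)),cv2.resize(c,(300,280))]))
# sharper: stack vertically for two cams
cv2.imwrite("pics/c3.png",np.hstack([cv2.resize(a,(400,444)),cv2.resize(b,(400,444))]))
E
```

```text
True
gap -0.0020811586373141733 [-0.24296209 -0.77145199  1.42415166] 1.231473384755784 19.7833
scene origin 269 211
side origin 268 106
plug [[287.61338772 231.24488228]] rim z [[284.77225197 227.23117206]]
plug [[286.3350413  126.28405623]] rim z [[290.35898118 124.92484272]]
wrist 316 201 [[316.32825012 201.88260371]]
```

View pics/c2.png

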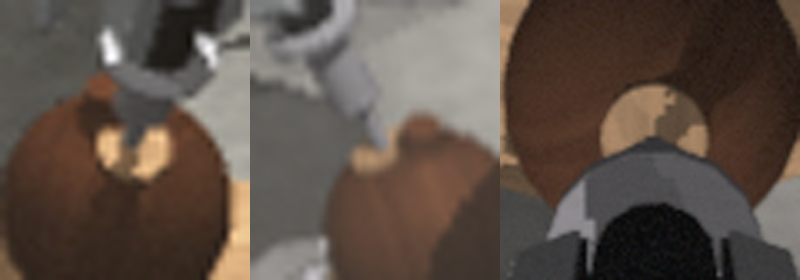

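Contact came 2.1 mm below my plug estimate. In the wrist crop the tip's outer edge is at (655,137), while the plug centre is at about (655,134) and the rim top is at y=82. So the tip sits about 4 mm uphill of centre. The scene crop agrees, with the tip at (130,147) against the plug's lower rim at 184. I'll back off, shift downhill with a 1.2° in-hand tilt correction, touch again and check numerically.

```bash
cat >> h.py <<'E'
RQ=R.from_quat(Q,scalar_first=True); X=RQ.as_matrix()[:,0]
Q2=(RQ*R.from_euler('y',1.2,degrees=True)).as_quat(scalar_first=True)
def profile(im,k,c):
    "pale plug mask: column run at plug centre column, widths"
    u,v=proj(k,c)[0]; x0,y0=int(u)-45,int(v)-40
    s=cv2.resize(im[y0:y0+80,x0:x0+90],None,fx=5,fy=5,interpolation=cv2.INTER_CUBIC).astype(int)
    m=(s[:,:,0]>105)&(s[:,:,0]-s[:,:,2]>25)&(s[:,:,1]>80)
    n,l,st,ce=cv2.connectedComponentsWithStats(m.astype(np.uint8)); 
    for i in np.argsort(-st[1:,4])[:3]+1: print("blob",(st[i,:4]/5+[x0,y0,0,0]).round(1),st[i,4]/25)
    return m,(x0,y0)
E
python3 - <<'E'
from h import *
im0=cv2.imread("pics/w5.png")[:,:,::-1]; k=vision.get_calibration("wrist"); profile(im0,k,PL)
p=telemetry.current_ee_pos()
r.move_l(p+N*.005,vel=.03); r.move_l(p+N*.005+X*.0017,rot=Q2,vel=.02); r.hold(.3)
f0=telemetry.current_wrist_force(); s=telemetry.current_ee_pos()
print(r.move_l(s-N*.010,rot=Q2,vel=.008,guard=1.0)); f=telemetry.current_wrist_force()-f0; e=telemetry.current_ee_pos()
print("moved",(s-e)@N,"f",f,f@N,telemetry.current_t()); np.save("c.npy",np.r_[e,f0])
im,k=snap("wrist","w6"); profile(im,k,PL)
for y in range(180,215,2): print(y,im0[y,316],im[y,316])
marks("scene","gourd")
E
```

```text
blob [301.  185.4  23.2  20.4] 279.48
blob [271.  161.    9.   47.8] 148.52
blob [324.  196.    9.4   9.8] 65.52
True
moved 0.004221085885929619 f [ 0.87036733 -0.02800962  2.36962003] 2.5138364416891594 21.45
blob [301.  189.8  20.2  16.2] 181.28
blob [271.  166.    9.2  51. ] 176.48
blob [324.2 196.    9.2   9.8] 57.36
180 [68 43 31] [57 38 27]
182 [73 51 40] [64 44 34]
184 [62 48 37] [69 49 38]
186 [168 133 103] [73 51 40]
188 [165 131 100] [52 37 30]
190 [167 134 102] [127 102  78]
192 [166 132 101] [168 134 104]
194 [162 129 100] [159 127  96]
196 [160 128  99] [153 122  93]
198 [155 123  95] [145 115  89]
200 [56 55 55] [54 54 55]
202 [52 51 52] [52 50 53]
204 [65 63 66] [65 63 64]
206 [76 74 77] [77 75 78]
208 [79 78 80] [78 77 79]
210 [79 78 80] [78 77 78]
212 [80 78 80] [77 77 78]
214 [79 77 79] [76 75 78]
scene gourd [(array([ 0.5581, -0.2291,  0.1074]), 0.74)]
```

```bash
python3 - <<'E'
from h import *
for f in ("w5","w6"):
    im=cv2.imread(f"pics/{f}.png")[:,:,::-1].astype(int); print(f)
    for y in range(183,212):
        row=im[y,294:342]; rb=row[:,0]-row[:,2]
        print(y,"".join("#" if a[0]>115 and d>30 else ("o" if a[0]>85 and d>25 else ("-" if d<12 else ".")) for a,d in zip(row,rb)))
vision.snapshot("scene"); im,_=snap("scene","s3")
for f in ("s2","s3"):
    im=cv2.imread(f"pics/{f}.png")[:,:,::-1].astype(int); print(f)
    for y in range(224,242): print(y," ".join(f"{a[0]:3d}{'-' if a[0]-a[2]<15 else ' '}" for a in im[y,278:298]))
E
```

```text
w5
183 ................................................
184 ................................................
185 ...................oooooooo.....................
186 ................o##########o....................
187 ..............o############ooo..................
188 .............o################o.................
189 ............o#################oooo..............
190 ...........o##################ooooo.............
191 ..........o################ooooooooo............
192 .........o#################ooooooooo............
193 .........##################oooooooooo...........
194 .......oo################oooooooooooo...........
195 ..o.ooo.################oooooooooooooo..........
196 o.ooo..o################ooooooooooo##oo.........
197 ..ooo..#################oooooooooo#####.........
198 o......#################ooooooooo######.........
199 .......################ooooooooo#######o........
200 .......#############o----.ooooo########o........
201 .......###########o..------.oo#########o........
202 .......##########.-----------.#########o........
203 .......o#######.---------------o#
[... 5028 characters left out ...]
4   72  100  174  137  119  117  212  225  167   84   83   89   90   91   89 
236  89   91   95   91   87   89   68   69   82   90   93  136  146   89   81   85   87   88   85   85 
237  84   88   89   89   85   86   67   61   61   64   58   59   84   85   82   83   85   88   86   83 
238  79   85   88   82   80   80   78   67   62   59   56   80   86   82   80   79   81   84   82   83 
239  78   82   79   78   77   76   66   62   60   58   58   81   82   75   77   80   81   78   79   75 
240  77   79   76   76   71   76   62   63   59   57   61   76   78   77   74   78   77   76   75   76 
241  70   73   71   69   68   62   60   60   57   59   60   72   72   72   73   74   74   72   74   72
```

Both cameras now agree that the tip is centred. In the wrist view the tip centre row and plug centre row are both about 204, and in the scene view tip (288.4,231.7) matches plug (288.0,232.1). Now I press, using force and travel.

```bash
python3 - <<'E'
from h import *
c=np.load("c.npy"); e,f0=c[:3],c[3:]
def read():
    f=np.mean([telemetry.current_wrist_force() for _ in range(3)],0)-f0
    d=(e-telemetry.current_ee_pos())@N; print("d %.2f mm  fN %.2f"%(d*1e3,f@N),f.round(2),round(telemetry.current_t(),2)); return d,f@N
r.hold(.2); p=telemetry.current_ee_pos(); read()
for s in (.002,.004):
    r.move_l(p-N*s,rot=Q2,vel=.008,guard=6); r.hold(.25); read()
E
```

```text
d 0.63 mm  fN 3.12 [ 0.41 -1.65  3.16] 21.85
d 2.58 mm  fN 4.25 [ 0.43 -0.5   4.47] 22.51
d 4.54 mm  fN 4.67 [0.3  0.41 5.04] 23.16
```

```bash
python3 - <<'E'
from h import *
c=np.load("c.npy"); e,f0=c[:3],c[3:]
F=[]
for i in range(25): r.hold(.04); F.append(telemetry.current_wrist_force()-f0)
F=np.array(F); print(F.mean(0),F.std(0),(F@N).mean(),(F@N).std(),(e-telemetry.current_ee_pos())@N,telemetry.current_opening(),telemetry.current_t())
snap("wrist","w7"); vision.snapshot("scene"); marks("scene","gourd","gauge")
im=cv2.imread("pics/w7.png")[:,:,::-1].astype(int)
for y in range(183,208):
    row=im[y,294:342]; rb=row[:,0]-row[:,2]
    print(y,"".join("#" if a[0]>115 and d>30 else ("o" if a[0]>85 and d>25 else ("-" if d<12 else ".")) for a,d in zip(row,rb)))
E
```

```text
[0.69016842 0.10748154 5.27560253] [0.6562836  0.44901142 0.59466442] 5.064573114817417 0.7229545976493569 0.00466081259234427 0.024483547265618157 24.2
scene gourd [(array([ 0.5568, -0.2328,  0.1083]), 0.77), (array([ 0.608 , -0.0738,  0.0223]), 0.24)]
scene gauge [(array([ 0.6035, -0.2339,  0.2545]), 0.57), (array([ 0.5704, -0.2255,  0.1996]), 0.48)]
183 ................................................
184 ................................................
185 ................................................
186 ................................................
187 ................................................
188 ................................................
189 ................................................
190 ................................................
191 .....................ooo........................
192 .................o#######oo.....................
193 ...............oo########ooooo..................
194 .............oo##########oooooo.................
195 ............o############oooooooo...............
196 ...........o#############ooooooooo..............
197 ..........o##############ooooooooooo............
198 .........o##############oooooooooooo............
199 .........###############ooooooooooooo...........
200 ........o##############ooooooooooo###o..........
201 .....o..###########oo..---..oooo######o.........
202 .o.oo..o#########o.---------..o#######o.........
203 o.oo.o.########o.--------------o#######.........
204 o.o....######.-------------------o#####.........
205 .......###o.------------------------o##o........
206 .......o.-----------------------------..........
207 ......-----------------------------------.......
```

```bash
python3 - <<'E'
from h import *
r.move_l(telemetry.current_ee_pos()-N*.0004,rot=Q2,vel=.005); r.hold(.4)
f0=np.load("c.npy")[3:]; F=[]
for i in range(10): r.hold(.03); F.append((telemetry.current_wrist_force()-f0)@N)
print(np.mean(F),telemetry.current_t()); print(r.sign_off())
E
```

```text
5.196996552520078 25.3833
the job is handed in; nothing more can be done
None
```

The job is handed in at about 25 s: the gauge is held pressed on the middle of the plug, square to within a degree or two, at about 5.2 N (plunger roughly half-way in), and the gourd shows no clear movement.

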